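Lean the washed cutting board against the upstand behind a grill press

ROBOT

A 6-joint arm with a two-finger parallel gripper is mounted at the origin on the work surface. World frame = base frame: x ahead of the robot, y to its left, z up, the work surface at z = 0. Lengths are in mm, angles in rad, forces in N, time in s.
With the tool pointing down it reaches from about 325 to 875 mm from the base axis. Payload 4.4 kg.
Tool frame: the origin (TCP) lies on the centre line of the jaws, within the pads' length; the fingertips stand ahead of it and the grasp point (between the pads) lies 6 mm ahead of it (ctrl.tcp_to_tips is the z of the fingertips in the tool frame, in mm); z points along the fingers, y is the line along which they close (so a half turn about z gives the same grasp; the last joint's range is limited). The gripper opens to 85 mm and grips with 20 to 120 N. Pads are 22 mm wide; open, the fingers measure 114 mm over their backs; the gripper's body (76 mm by 85 mm) begins 54 mm behind the grasp point. The pads swing forward as they close: fully open they stand 13 mm farther back than shut.
Start: joints at [1.196, 0.207, 1.542, -0, 1.393, -0.15], TCP at [127.623, 560.66, 256.282] pointing down, gripper open.
Joint ranges: [-2.73, 2.73], [-0.86, 2.22], [0.23, 2.46], [-1.11, 4.25], [0.08, 2.63], [-2.82, 2.82]. Speed limits (rad/s): [2.79, 2.79, 3.14, 3.14, 3.14, 3.14].

INTERFACE

Orientations are given as a 3x3 rotation matrix whose columns are the frame's x, y, z axes.
In Python, from plant import ctrl, sensors, optics gives the robot as it stands. Calls block until the motion is done:
- ctrl.move_ptp(position, orientation): joint-space move of the TCP to a pose.
- ctrl.move_l(position, rot=None, vel=150, threshold=None): straight line of the TCP; rot=None keeps the orientation; vel is the mean speed in mm/s. With threshold (N) it stops when the force on the tool has changed by that much, and returns True; else False.
- ctrl.set_joints(angles): joint-space move.
- ctrl.gripper_to(opening, force=None): finger opening in mm; force is the grip in N (None keeps the last); returns when the fingers have stopped.
- ctrl.hold(seconds).
- ctrl.solve_ik(position, orientation): joint angles nearest the present ones, or None.
- sensors.read_state(): the state.
- optics.grab_frame(name): name is "scene" or "top"; returns (picture, depth): 480x640x3 uint8, red, green, blue; 480x640 float32, mm along the optical axis (not along the pixel's ray), 0 where there is no reading.
- optics.camera_params(name): a dict with "mtx" (3x3 intrinsics, pixels), "k1" (the pictures are not rectified: a ray, as slopes to the right and down, at radius r is drawn at 1 + k1 r^2 times it, then the intrinsics apply), "R" (3x3) and "t" (3): a world point X has camera coordinates R X + t. Camera axes: x right, y down, z forward; pixel columns grow to the right and rows downward; lengths in mm; the calibration is good to about 2 mm. A picture is of the moment at which its call begins. camera_params takes no time and is no camera call.
A pose or a line that the arm cannot do raises ctrl.MotionError and nothing moves.
- ctrl.finish_job(): hands the job in; it is judged then, once.
The state is a dict: "t": time; "q": joint angles; "qvel": joint speeds; "tau": joint torques, N m; "eef_pos": TCP position; "eef_rot": TCP orientation; "force": force on the tool from outside, world axes, zero at the start; "wrist_torque": the same for the moment, N m; "grip_width": finger opening in mm; "grasp_force": force on a finger pad.
Only numpy, scipy, OpenCV 4.12 (cv2) and the standard library are available. Lean on these libraries where they do the work, as an engineer would, in place of code of your own. Each camera call takes 0.05 s, during which the arm holds its last target. There are 200 camera calls.

TASK

Prop the green cutting board up to dry: first set the grill press down squarely on the blue band in front of the white upstand and let go of it, then take the green board from the rack and lean its upper part back against the upstand, right way up and square to it, with its foot on the base sheet close against the long side of the press and centred along it. Set both down without dropping them, let go, and leave the red board, the canister and the mug where they are.

Things in the scene. Friction and masses are not known exactly. Their poses are not given: they have to be found in the camera images.
- band_center (a point): Centre of the blue band (200 mm along x, 80 mm along y), on the upper face of the leaning bay's fixed aluminium base sheet (300 x 200 mm, 6 mm thick, so this point is 6 mm above the bench). Axes of the bay: x runs along the upstand, y points at it, z up. The upstand's working face is the plane y = +74 mm from this point. The base sheet spans x from -150 to +150 and y from -106 to +94 mm.
- upstand_edge (a point): Middle of the top front edge of the white upstand, a low fixed upright wall 300 mm long (along x), 18 mm thick, its top 80 mm above the bench (74 mm above the base sheet). Same axes as the bay: x along the wall, y into it. Behind it is free space above the bench.
- upstand: The same upstand; origin on the bench under the middle of its working face, same axes; a board leant on it touches its top front edge.
- press: The loose cast grill press, about 0.75 kg: dark flat plate 180 x 70 mm, 16 mm thick, with a wooden grip bar above it. Origin at the centre of the plate's underside; x along its length, y across it, z up. Symmetric: either end may point either way.
- press_foot (a point): Centre of the underside of the grill press's plate, axes as press.
- press_grip (a point): Centre of the press's wooden grip bar: 130 mm long (along x), 22 mm wide (along y), 24 mm tall, its centre 64 mm above the press's underside. Below it are 36 mm of free space over the plate except at two 10 mm steel posts 50 mm either side of the centre. Axes as press.
- green_board: The loose green plastic cutting board, about 0.4 kg, standing upright on its 160 mm edge in one of the two slots of the rack (which slot varies; the red board is in the other, 90 mm away centre to centre). 160 mm wide (x), 14 mm thick (y), 150 mm tall (z, up). Origin at the centre of its lower edge face.
- green_board_center (a point): Centre of the green board, 75 mm above its lower edge; axes as green_board. When in the rack its top edge is 75 mm above this point.
- green_board_foot (a point): Centre of the green board's lower edge face; axes as green_board.
- rack: Fixed rack: black base 170 mm (x) by 150 mm (y), 8 mm thick, with steel wire hoops up to 71 mm above the bench, 100 mm long, on either side of each slot (about 2 mm play each side of a board). Slots run along x, at y = +45 and -45 mm. Origin at the centre of its underside. A board stands 8 mm above the bench and must be lifted straight up more than 70 mm to be clear of the hoops; the tops of the boards in it are 158 mm above the bench.
- red_board: The red plastic board, same size as the green one, upright in the other slot; leave it. Origin at the centre of its lower edge face, axes as the green board's.
- canister: Steel canister with a black lid, 84 mm diameter, 120 mm tall, standing on the bench; leave it. Origin at the centre of its underside.
- mug: Blue mug, 80 mm diameter, 95 mm tall, with a handle at one side; leave it. Origin at the centre of its underside.
Not all that is in view belongs to the job. Leave any turquoise or yellow look-alike of the press alone.

How it is judged (in metres and radians):
On the way, in this order (a step that is already met when the one before it is completed fails the run):
1. the grill press stands flat and squarely on the blue band, released (x of press_foot in the frame of band_center between -0.025 and 0.025 m and y of press_foot in the frame of band_center between -0.011 and 0.011 m and angle between the x axis of press_foot and the x axis of band_center, either way round below 0.16 rad and angle between press_foot's own z axis and vertical below 0.06 rad and z of press_foot in the frame of band_center below 0.006 m and contact force between the fingers and press below 0.01 N and linear speed of press below 0.02 m/s), for 0.2 s.
2. the green board leans on the upstand with its foot on the base sheet, close against the press (x of press_foot in the frame of band_center between -0.025 and 0.025 m and y of press_foot in the frame of band_center between -0.011 and 0.011 m and angle between the x axis of press_foot and the x axis of band_center, either way round below 0.16 rad and angle between press_foot's own z axis and vertical below 0.06 rad and z of press_foot in the frame of band_center below 0.006 m and angle between green_board_foot's own z axis and vertical between 0.1 and 0.52 rad and contact force between green_board and upstand above 0.1 N and z of green_board_foot in the frame of band_center below 0.012 m and angle between the x axis of green_board_foot and the x axis of band_center, either way round below 0.17 rad and (y of green_board_foot in the frame of press_foot between 0.034 and 0.053 m or y of green_board_foot in the frame of press_foot between -0.053 and -0.034 m) and x of green_board_foot in the frame of press_foot between -0.05 and 0.05 m), for 0.2 s.
At the end, for the whole second after the job is handed in: Press flat on the band: within 11 mm across, 25 mm along, 9 deg. Green board right way up, touching the upstand, tilted 6 to 30 deg, square within 10 deg, foot on the base sheet, its centre 34 to 53 mm from the press centre line and within 50 mm of centre along it. Both released, at rest (all of step 2 and contact force between the fingers and green_board below 0.01 N and contact force between the fingers and press below 0.01 N and linear speed of each of green_board, press below 0.02 m/s and angular speed of green_board below 0.1 rad/s).
It fails at once if the green board is dropped (falls freely faster than 0.6 m/s) (contact force between the fingers and green_board below 0.01 N and linear speed of green_board above 0.6 m/s).
It fails at once if the press is dropped (falls freely faster than 0.6 m/s) (contact force between the fingers and press below 0.01 N and linear speed of press above 0.6 m/s).
It fails at once if the red board is moved more than 25 mm or tilted out of its slot (distance of red_board from where it was at the start of the episode above 0.025 m or angle between red_board's own z axis and vertical above 0.25 rad).
It fails at once if the canister or the mug is moved more than 25 mm or tipped over (distance of any of canister, mug from where it was at the start of the episode above 0.025 m or angle between any of canister, mug's own z axis and vertical above 0.4 rad).
It also fails if it takes over 64 s, if anything falls off the work surface, if the arm or the gripper's body presses on something with over 40 N, if the wrist force passes 120 N, or if a joint passes its speed limit or range.

## Working session

There is one attempt and no reset: what is moved stays moved. The work goes in short steps, each a Python script; the robot and the scene stay as the last script left them, time stands still between calls to the robot, and variables do not carry over. Pictures are saved under pics/ and viewed, at most 10 in all, crops included, and the job is handed in when it is done.

```bash
mkdir -p pics; ls; cat > h.py <<'E'
import numpy as np, cv2
from plant import ctrl, sensors, optics
def load(name):
    im,d=optics.grab_frame(name); return im,d,optics.camera_params(name)
def undist(uv,p):
    K=np.array(p['mtx']); return cv2.undistortPoints(np.float64(uv).reshape(-1,1,2),K,np.array([p['k1'],0,0,0,0.])).reshape(-1,2)
def ray(uv,p,z):
    n=undist(uv,p); R=np.array(p['R']);t=np.array(p['t']).ravel()
    d=np.c_[n,np.ones(len(n))]@R; c=-R.T@t
    return c+d*((z-c[2])/d[:,2])[:,None]
def cloud(d,p):
    h,w=d.shape; v,u=np.mgrid[0:h,0:w]
    n=undist(np.c_[u.ravel(),v.ravel()],p).reshape(h,w,2)
    P=np.dstack([n*d[...,None],d]); P=(P-np.array(p['t']).ravel())@np.array(p['R'])
    P[d<=0]=np.nan
    return P
def save(name,im): cv2.imwrite('pics/'+name,im[...,::-1])
E
python3 - <<'E'
from h import *
for n in('top','scene'):
    im,d,p=load(n); save(n+'0.png',im); np.savez('/tmp/'+n+'0.npz',im=im,d=d)
    print(n,p,(d>0).mean())
E
```

```text
pics
top {'mtx': array([[551.00264694,   0.        , 314.16701071],
       [  0.        , 551.00264694, 249.45277287],
       [  0.        ,   0.        ,   1.        ]]), 'k1': -0.1686095412932575, 'R': array([[-0.08651959, -0.99624767, -0.00222427],
       [-0.97196246,  0.08490009, -0.21927369],
       [ 0.21863974, -0.01680957, -0.97566085]]), 't': array([  39.05912085,  542.9013929 , 1017.39710155])} 0.9959407552083334
scene {'mtx': array([[521.54497994,   0.        , 316.80693331],
       [  0.        , 521.54497994, 237.56247887],
       [  0.        ,   0.        ,   1.        ]]), 'k1': -0.13005738122247773, 'R': array([[ 0.77800087,  0.62810035,  0.01430398],
       [ 0.41610985, -0.49809226, -0.7607606 ],
       [-0.47070929,  0.59782444, -0.64887495]]), 't': array([-416.80860292, -159.37737359, 1527.41626399])} 0.9873697916666667
```

View pics/top0.png

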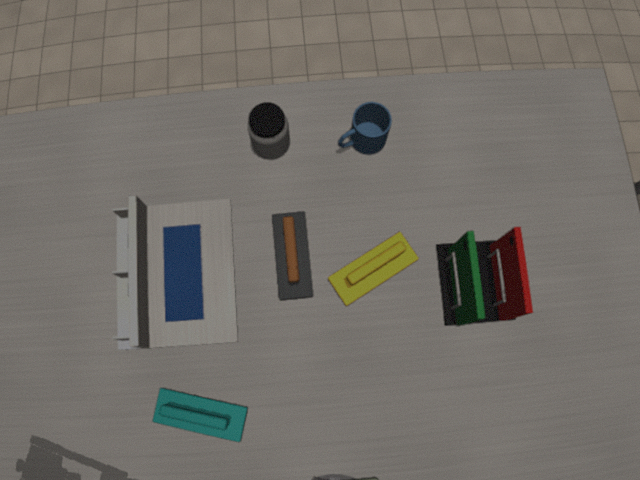

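View pics/scene0.png

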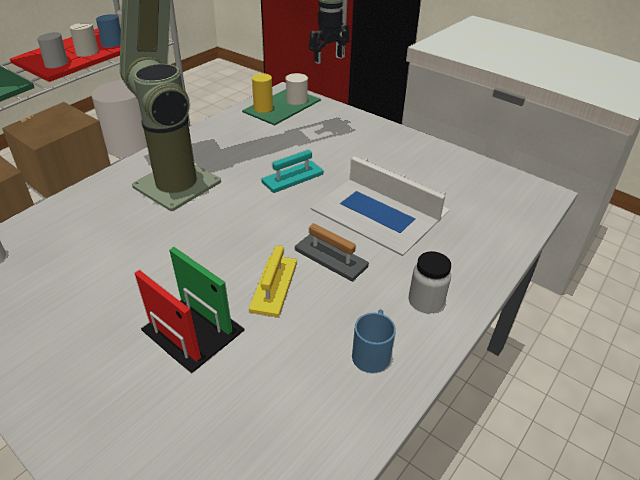

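Top view: three press shapes. Dark plate with a wooden bar at (292,255), yellow at (373,267), turquoise at (200,414). The dark one fits "dark plate, wooden grip". The green board is in the left slot at (468,280) with red to its right, and the blue band is at (183,273).

```bash
cat > m.py <<'E'
from h import *
def mask(im,cond): 
    return cv2.morphologyEx(cond.astype(np.uint8),cv2.MORPH_OPEN,np.ones((2,2)))
def masks(im):
    hsv=cv2.cvtColor(im,cv2.COLOR_RGB2HSV); H,S,V=[hsv[...,i].astype(int) for i in range(3)]
    return dict(band=(H>100)&(H<125)&(S>150), grip=(H>5)&(H<18)&(S>110)&(V>70),
      green=(H>50)&(H<75)&(S>130), red=((H<4)|(H>176))&(S>170), plate=(S<40)&(V<75))
def rect(m,roi):
    k=np.zeros(m.shape,np.uint8); x0,y0,x1,y1=roi; k[y0:y1,x0:x1]=mask(None,m)[y0:y1,x0:x1]
    c=max(cv2.findContours(k,cv2.RETR_EXTERNAL,cv2.CHAIN_APPROX_NONE)[0],key=cv2.contourArea)
    return c.reshape(-1,2)
def fit(P):  # rectangle of world-plane contour
    (c,s,_)=r=cv2.minAreaRect(np.float32(P[:,:2])); b=cv2.boxPoints(r)
    e=max((b[1]-b[0],b[2]-b[1]),key=np.linalg.norm); return np.array(c),sorted(s),np.degrees(np.arctan2(e[1],e[0]))%180
E
python3 - <<'E'
from m import *
f=np.load('/tmp/top0.npz'); im,d=f['im'],f['d']; p=optics.camera_params('top'); M=masks(im)
Pc=cloud(d,p)
for n,roi,z in(('band',(150,210,220,340),6),('grip',(275,205,310,295),76),('plate',(262,205,320,305),16),('green',(440,220,500,335),158)):
    c=rect(M[n],roi); P=ray(c,p,z)
    if n!='green': print(n,fit(P),np.nanmedian([Pc[v,u,2] for u,v in c]))
for n in('green','red'):
    m=M[n].copy(); m[:,:440]=0; m[:200]=0;m[:,545:]=0
    q=Pc[m]; t=q[q[:,2]>150]; print(n,'depth zmax',np.nanpercentile(q[:,2],[50,95,99]),fit(t),len(t))
    # rays
    mm=(m&(Pc[...,2]>148)).astype(np.uint8); v,u=np.nonzero(mm); print(n,'ray',fit(ray(np.c_[u,v],p,158)))
# upstand top: z~80
roi=np.zeros(d.shape,bool); roi[190:355,110:155]=1
q=Pc[roi&(abs(Pc[...,2]-80)<4)]; print('upst',fit(q),np.median(q[:,2]))
print('bandz',np.median(Pc[(M['band'])][:,2]),'canister',np.nanmean(Pc[105:135,255:280],(0,1)),'mug',np.nanmean(Pc[105:112,360:380],(0,1)))
q=Pc[215:297,285:300].reshape(-1,3); print('griptop',np.nanpercentile(q[:,2],95), 'bench',np.nanmedian(Pc[360:380,300:400,2]))
s=np.load('/tmp/scene0.npz'); 
save('crop.png',cv2.resize(np.hstack([im[195:315,255:425],s['im'][210:330,240:410]]),None,fx=2.3,fy=2.3,interpolation=2))
E
```

```text
band (array([530.64709473, 263.62786865]), [73.4115219116211, 193.3087158203125], np.float32(179.3696)) 7.787964497382257
grip (array([545.87304688,  35.58885193]), [20.674381256103516, 127.39354705810547], np.float32(0.75865215)) 74.30297233201424
plate (array([544.76324463,  35.90242767]), [68.63777923583984, 179.26292419433594], np.float32(0.6178503)) 15.316510511819512
green depth zmax [144.76587312 160.26243553 161.60201091] (array([ 452.00823975, -289.04788208]), [15.32201099395752, 158.17507934570312], np.float32(178.86966)) 690
green ray (array([ 451.5039978 , -287.22793579]), [17.767845153808594, 158.0382537841797], np.float32(179.72975))
red depth zmax [130.95262165 160.06457766 161.62843214] (array([ 452.70932007, -377.65087891]), [14.80434513092041, 156.80224609375], np.float32(179.26157)) 602
red ray (array([ 452.37411499, -375.80862427]), [16.871963500976562, 156.4225616455078], np.float32(178.91))
upst (array([532.51696777, 346.67056274]), [21.05105972290039, 299.75299072265625], np.float32(179.34846)) 80.67900955735215
bandz nan canister [800.65893378  62.7110613  119.87676324] mug [ 829.66051343 -148.10609826   76.9309605 ]
griptop 78.69811877992551 bench 0.37305765998704105
```

View pics/crop.png

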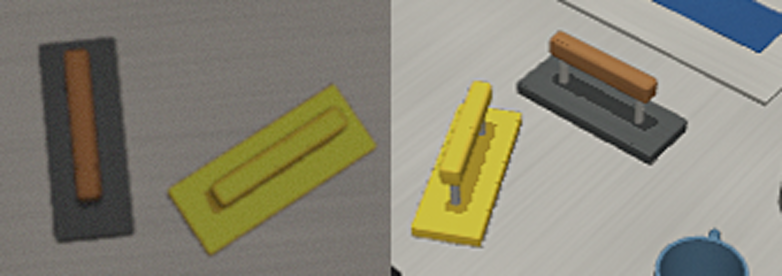

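The crop shows the dark plate with the wooden bar on two steel posts, so that is the press. The measured sizes and heights match the ones given. Band centre is (530.6, 263.6), upstand face at y≈337.7. Grasping and placing the press now.

```bash
cat >> h.py <<'E'
def rotd(yaw,tilt=0,flip=1):
    """tool down; tool y along flip*bay y (yaw from world), tool body leaned toward +y by tilt"""
    c,s=np.cos(yaw),np.sin(yaw); Rz=np.array([[c,-s,0],[s,c,0],[0,0,1]])
    c,s=np.cos(tilt),np.sin(tilt)
    z=np.array([0,-s,-c]); y=flip*np.array([0,c,-s]); x=np.cross(y,z)
    return Rz@np.c_[x,y,z]
def st():
    s=sensors.read_state(); print('t%.2f'%s['t'],'pos',np.round(s['eef_pos'],1),'F',np.round(s['force'],1),'w%.1f gf%.1f'%(s['grip_width'],s['grasp_force']),flush=True); return s
BAY=np.array([530.6,263.6]); BYAW=np.radians(-0.64)
E
python3 - <<'E'
from h import *
s=st(); print(np.round(s['eef_rot'],2),ctrl.tcp_to_tips)
for fl in(1,-1):
    for P,t in(((545,36,150),0),((531,264,76),0),((452,-288,300),0),((531,345,145),.32),((531,345,300),.32)):
        q=ctrl.solve_ik(P,rotd(BYAW,t,fl)); print(fl,P,None if q is None else np.round(q,2))
E
```

```text
t0.10 pos [127.4 560.1 255.2] F [0.4 0.1 0.2] w85.1 gf0.0
[[-0.98  0.22 -0.  ]
 [ 0.22  0.98 -0.  ]
 [ 0.   -0.   -1.  ]] 25.0
1 (545, 36, 150) [-0.09  0.26  1.71 -0.    1.17 -1.65]
1 (531, 264, 76) [ 0.32  0.45  1.63 -0.    1.06 -1.24]
1 (452, -288, 300) [-0.73  0.09  1.58 -0.    1.47 -2.29]
1 (531, 345, 145) [ 0.56  0.55  1.34 -0.27  1.43 -0.94]
1 (531, 345, 300) [ 0.56  0.43  1.2  -0.27  1.69 -1.01]
-1 (545, 36, 150) [-0.09  0.26  1.71 -0.    1.17  1.49]
-1 (531, 264, 76) [ 0.32  0.45  1.63 -0.    1.06  1.9 ]
-1 (452, -288, 300) [-0.73  0.09  1.58 -0.    1.47  0.85]
-1 (531, 345, 145) [ 0.56  0.55  1.34 -0.27  1.43  2.21]
-1 (531, 345, 300) [ 0.56  0.43  1.2  -0.27  1.69  2.13]
```

```bash
python3 - <<'E'
from h import *
R=rotd(np.radians(.7)); C=(545.3,35.7)
ctrl.move_ptp((*C,170),R); ctrl.gripper_to(60)
print(ctrl.move_l((*C,71),R,120,threshold=12)); st()
ctrl.gripper_to(15,60); st()
ctrl.move_l((*C,170),R,120); st()
R=rotd(BYAW)
ctrl.move_ptp((*BAY,170),R); ctrl.move_l((*BAY,90),R,120); ctrl.hold(.3); st()
im,d,p=load('top'); save('top1.png',im)
E
```

```text
False
t3.86 pos [546.1  35.6  71.8] F [ 0.6  0.2 -0.2] w60.3 gf0.0
t4.28 pos [545.9  36.1  71.9] F [-1.2  3.2  4.3] w20.9 gf61.3
t5.26 pos [544.   35.7 168.5] F [ 0.5 -0.5 -9.3] w21.2 gf59.8
t7.28 pos [531.1 263.8  90.9] F [ 0.5  0.2 -8.2] w21.1 gf59.7
```

View pics/top1.png

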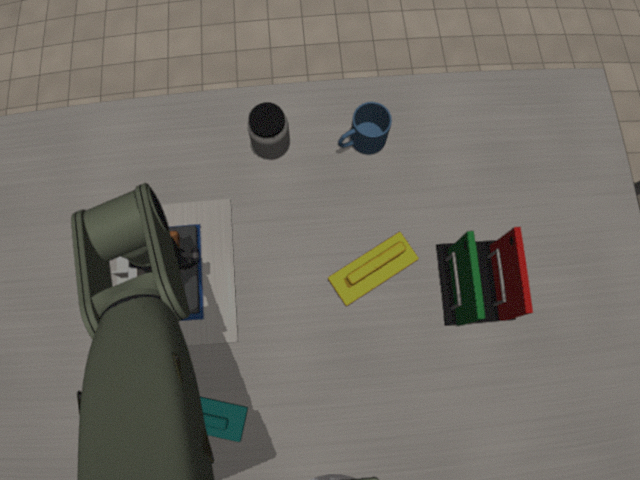

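The picture shows the press held over the band at (185,270), mostly hidden by the arm, with an even blue margin on its right. I'll set it down, release, and look once the arm is clear.

```bash
python3 - <<'E'
from h import *
R=rotd(BYAW)
print(ctrl.move_l((*BAY,72),R,25,threshold=4)); ctrl.hold(.2); st()
ctrl.gripper_to(45); st()
ctrl.move_l((*BAY,170),R,120)
G=(452.3,-288.3); Rg=rotd(np.radians(-.8))
ctrl.move_ptp((*G,260),Rg); st()
from m import *
for n in('top','scene'):
    im,d,p=load(n); save(n+'2.png',im); np.savez('/tmp/'+n+'2.npz',im=im,d=d)
f=np.load('/tmp/top2.npz'); im=f['im'];p=optics.camera_params('top'); M=masks(im)
for n,z in(('grip',82),('plate',22),('band',6)):
    try: print(n,fit(ray(rect(M[n],(150,200,225,345)),p,z)))
    except Exception as e: print(n,e)
s=np.load('/tmp/scene2.npz')['im']
save('c2.png',np.vstack([cv2.resize(im[190:350,110:300],(400,300)),cv2.resize(s[140:260,300:460],(400,300))]))
E
```

```text
True
t8.06 pos [530.5 263.9  77.7] F [ 0.2 -0.2  5.1] w21.0 gf62.0
t8.42 pos [527.2 262.7  74.3] F [-0.1  0.3  0.4] w45.1 gf0.0
t11.40 pos [ 452.7 -287.5  259.7] F [-0.1 -0.1 -0.1] w45.0 gf0.0
grip (array([530.09204102, 261.96343994]), [20.44146156311035, 128.3751220703125], np.float32(179.4691))
plate (array([529.77966309, 261.29669189]), [67.95528411865234, 177.36505126953125], np.float32(179.2565))
band (array([437.12789917, 249.51974487]), [7.651758193969727, 41.448726654052734], np.float32(89.933174))
```

View pics/c2.png

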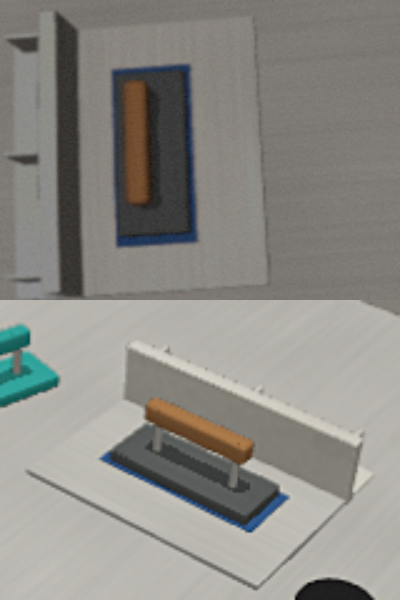

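The crop shows the press flat and square inside the blue band: centre (530, 261.6), about 2 mm off across it. Next, lift the green board.

```bash
python3 - <<'E'
from h import *
G=(452.3,-288.3); Rg=rotd(np.radians(-.8))
print(ctrl.move_l((*G,142),Rg,120,threshold=10)); ctrl.hold(.2); s0=st()
ctrl.gripper_to(8,70); s=st()
ctrl.move_l((*G,170),Rg,60); st()
ctrl.move_l((*G,285),Rg,120); ctrl.hold(.3); st()
im,d,p=load('scene'); save('scene3.png',im)
E
```

```text
False
t12.83 pos [ 452.8 -288.7  142.9] F [-0.3 -0.  -0.4] w45.1 gf0.0
t13.22 pos [ 452.5 -288.7  142.4] F [-0.2 -1.4  2. ] w13.3 gf69.1
t13.83 pos [ 452.2 -287.9  170.1] F [-0.   0.5 -4. ] w13.4 gf68.6
t15.24 pos [ 452.1 -288.1  284.4] F [-0.2 -0.2 -4.1] w12.9 gf68.6
```

View pics/scene3.png

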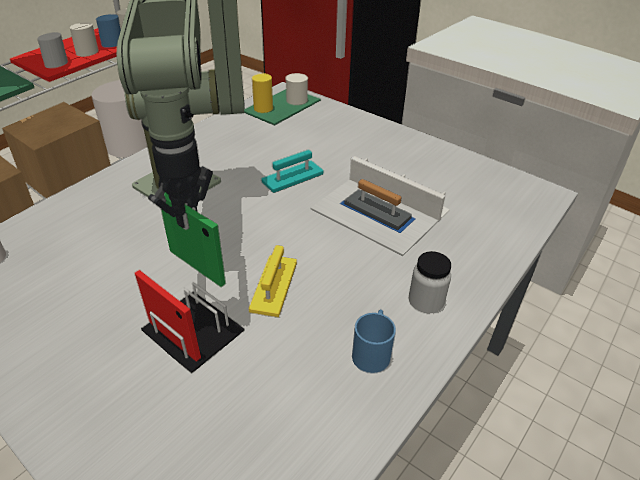

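The green board hangs upright in the gripper at (195,240), clear of the hoops. Carrying it over and setting it down leaned.

```bash
python3 - <<'E'
from h import *
th=.326; L=134; R=rotd(BYAW,th); bz=-R[:,2]
def tcp(y,dz): return np.array([530,y,6+7*np.sin(th)+dz])+L*bz
y=304.5
ctrl.move_ptp(tcp(y,140),R); ctrl.hold(.2); st()
ctrl.move_l(tcp(y,15),R,100); ctrl.hold(.3); s=st(); print('target',tcp(y,15))
print(ctrl.move_l(tcp(y,-4),R,15,threshold=3)); ctrl.hold(.2); s=st(); print('contact dz',s['eef_pos']-tcp(y,0))
im,d,p=load('scene'); save('c4.png',cv2.resize(im[60:260,280:480],(600,600)))
E
```

```text
t17.77 pos [531.  346.5 275.3] F [ 0.4  0.4 -3.1] w13.5 gf68.6
t19.47 pos [530.6 347.5 150.6] F [-0.6  0.4 -3.9] w13.3 gf68.6
target [530.47934782 347.41166388 150.18414041]
True
t20.15 pos [530.5 347.7 147.1] F [0.3 1.6 5.7] w13.3 gf70.0
contact dz [5.35610882e-03 2.40274270e-01 1.19276274e+01]
```

View pics/c4.png

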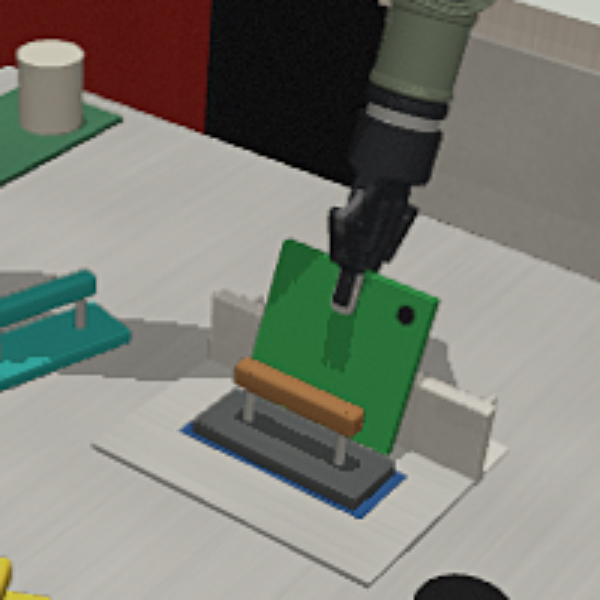

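The board is at the right lean but stopped 12 mm high. That height matches the front edge of its foot sitting on the press plate's rim (z=22). The press also measured 2 mm lower in y than the arm reported, so the camera is biased about 2 mm in y. I'll lift, shift 3 mm towards the upstand and retry.

```bash
python3 - <<'E'
from h import *
L=134
def tcp(y,dz,th,R): return np.array([530,y,6+7*np.sin(th)+dz])-L*R[:,2]
R0=rotd(BYAW,.326); ctrl.move_l(tcp(304.5,25,.326,R0),R0,80)
th=.31; R=rotd(BYAW,th); y=307.7
ctrl.move_l(tcp(y,25,th,R),R,60); ctrl.hold(.2); st()
print(ctrl.move_l(tcp(y,-4,th,R),R,15,threshold=3)); ctrl.hold(.2); s=st(); print('contact dz',s['eef_pos']-tcp(y,0,th,R))
im,d,p=load('scene'); save('c5.png',cv2.resize(im[60:260,280:480],(600,600)))
E
```

```text
t20.99 pos [530.3 348.5 160.5] F [ 0.7  0.6 -3.5] w13.1 gf68.6
True
t22.67 pos [530.4 348.7 135.8] F [-0.3  1.   5.9] w13.3 gf70.1
contact dz [-0.05051568  0.13785622  0.0482218 ]
```

Contact came at exactly base-sheet height. Now tilt back about the foot until it touches the upstand, then release.

```bash
python3 - <<'E'
from h import *
L=134
def tcp(y,dz,th,R): return np.array([530,y,6+7*np.sin(th)+dz])-L*R[:,2]
y=307.7; th=.37; R=rotd(BYAW,th)
print(ctrl.move_l(tcp(y,.3,th,R),R,12,threshold=4)); ctrl.hold(.2); s=st()
z=s['eef_rot'][:,2]; print('tilt',np.arctan2(-z[1],-z[2]))
ctrl.gripper_to(40); ctrl.hold(.3); s=st()
ctrl.move_l(s['eef_pos']-100*s['eef_rot'][:,2],s['eef_rot'],100); st()
ctrl.move_ptp((452,-100,300),rotd(0))
from m import *
for n in('top','scene'):
    im,d,p=load(n); save(n+'6.png',im); np.savez('/tmp/'+n+'6.npz',im=im,d=d)
f=np.load('/tmp/top6.npz'); im=f['im']; p=optics.camera_params('top'); M=masks(im); Pc=cloud(f['d'],p)
for n,zz in(('grip',82),): print(n,fit(ray(rect(M[n],(150,200,225,345)),p,zz)))
m=M['green'].copy(); m[:,300:]=0; q=Pc[m]; q=q[~np.isnan(q[:,0])]
q=q[(q[:,2]>60)&(q[:,2]<140)&(abs(q[:,0]-530)<65)]; 
n=np.linalg.svd(q-q.mean(0),full_matrices=0)[2][2]; n*=np.sign(-n[1]); print('face normal',n,'tilt',np.arctan2(n[2],-n[1]), 'yaw',np.arctan2(n[0],-n[1]),q.mean(0),len(q))
print('front face y at z=22:',q.mean(0)[1]-(n[2]*(22-q.mean(0)[2]))/n[1])
s=np.load('/tmp/scene6.npz')['im']
save('c6.png',np.hstack([cv2.resize(im[190:350,100:260],(400,400)),cv2.resize(s[110:270,300:460],(400,400))]))
E
```

```text
True
t23.31 pos [530.3 350.1 135. ] F [-0.1 -0.4  4.5] w13.4 gf69.7
tilt 0.33237135485824487
t23.98 pos [530.2 350.1 134.7] F [ 0.7  0.2 -0. ] w39.9 gf0.0
t25.13 pos [530.2 382.3 228.1] F [-0.3 -0.9 -0.9] w39.7 gf0.0
grip (array([530.02050781, 261.70446777]), [20.774232864379883, 128.4856414794922], np.float32(179.30814))
face normal [-0.00488662 -0.94380358  0.33047077] tilt 0.33680650753568825 yaw -0.005177536934578135 [528.07916039 331.13666236 100.74455403] 1518
front face y at z=22: 303.56442789485214
```

View pics/c6.png

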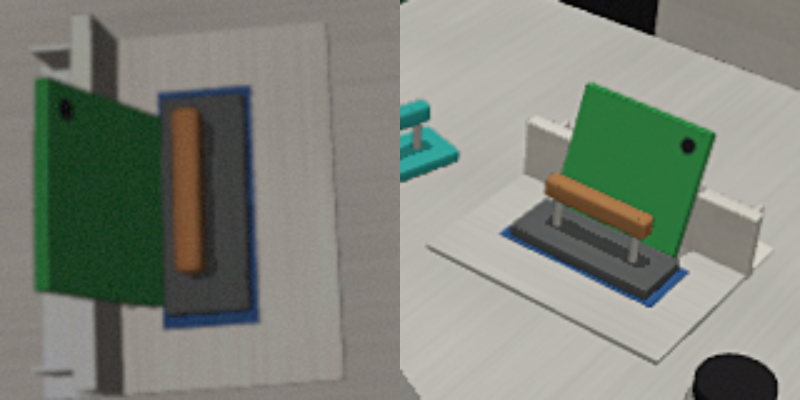

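The crop shows the board leaning on the upstand, square, foot close to the press and centred along it. Tilt is 0.34 rad and the foot is about 44.5 mm from the press centre line; the press has not moved. Handing in.

```bash
python3 -c "
from h import *
print(ctrl.finish_job()); st()"
```

```text
the job is handed in; nothing more can be done
None
the job is handed in; nothing more can be done
```

The job is handed in, though no verdict came back: the press stands on the blue band and the green board leans square on the upstand at about 19°, foot close against the press, both released.

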